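Stow the carrying bail and crack open a sealed dry box

TASK

On the bench stands a small grey dry-storage box with a white hinged lid; its red-sleeved carrying handle stands up in the way over the lid. First swing the carrying handle forward and down to the box's front until it rests fully in its cradle, with the lid still shut; then take the black bar handle of the lid, pull it up to break the sticky seal without letting the lid fly open, and hold the lid just slightly open, its front edge lifted 3 to 4 cm. The program finishes while the gripper is still holding the lid there, still, with the carrying handle left in its cradle and the other things on the bench left alone.

Things in the scene. Friction and masses are not known exactly. Their poses are not given: they have to be found in the camera images.
- dry_box: Grey plastic box that does not move, 120 (x) x 130 (y) x 66 mm high, white lid on top to z = 78 mm. Origin at the centre of its underside, on the bench; z up; its front, with a small round dial, faces its own -x; y runs along its width. Two black cradle arms 12 mm wide stick out from the front wall to x = -128 mm at y = +-57 mm, up to 82 mm high.
- lid (a joint): Lid angle about its rear hinge, rad: 0 shut and sealed, grows as the front edge (121 mm from the hinge) rises; stop 1.3. The seal, a sprung rubber lip in the front wall, takes a peak pull of 10 to 20 N at the lid's handle in the first 0.05 rad and has let go at 0.13 rad; then only the lid's weight is left, 1 to 3 N. If let go, the lid falls back and rests ajar on the lip at about 0.13 rad.
- lid_grip (a point): Middle of the lid's black bar handle, on the bar's axis: a round bar 12 mm thick along the box's y, 70 mm free between its two posts. With the lid shut it is at x = -30, y = 0, z = 110 mm of the box, 32 mm above the lid's top; it moves with the lid.
- lid_hinge (a point): Middle of the lid's hinge axis (along the box's y): x = 60, y = 0, z = 66 mm of the box.
- bail (a joint): Angle of the carrying handle (bail) about its pivots on the box's sides, rad: 0 upright, grows as it swings forward (to the box's -x) and down; 1.40 is the stop, where it rests in the cradle. It can lean back to -0.4. The pivots are stiff (1 to 2 N at the bar): it stays where it is left.
- bail_grip (a point): Middle of the carrying handle's bar, on its axis: along the box's y, with a red sleeve 14 mm thick and 84 mm long, steel 8 mm thick beyond; 120 mm from the pivot axis, between two 8 mm steel arms at y = +-75 mm. Resting in the cradle it lies at x = -118, z = 75 mm of the box, 51 mm clear of the front wall.
- bail_pivot (a point): Middle of the carrying handle's pivot axis (along the box's y): x = 0, y = 0, z = 55 mm of the box.
- microscope: White stereo microscope on a boom stand, an obstacle to keep the arm clear of; origin on the bench, z up. In its own frame (mm): post at x = 147, y = 299, 500 tall; boom 32 thick at z = 385 from the post to the head at about x = 145, y = -400 (swings +-20); the head is 140 wide, z = 266 to 450, its eyepieces reach 100 nearer to the robot.
- cutters: Bystander, to be left alone: blue-handled side cutters, 135x50x14 mm, lying; origin at the centre of its underside.
- flux_bottle: Bystander, to be left alone: small tan bottle with a pink needle top, 39 mm across, 108 mm tall, standing; origin at the centre of its underside.
- board: Bystander, to be left alone: round circuit board with many parts, 164 mm across, 27 mm high, lying; origin at the centre of its underside.
- tape: Bystander, to be left alone: roll of amber tape, 94 mm across, 19 mm high, lying flat; origin at the centre of its underside.
- screwdriver: Bystander, to be left alone: small screwdriver with a yellow handle, 137x16x16 mm, lying; origin at the centre of its underside.

How it is judged:
By the outcome, as a careful person would: the job done as asked, in the order asked, and still so for the second after the job is handed in, while the arm keeps its last pose, push and grip.
It also fails if it takes over 51 s, if anything falls off the work surface, if the arm or the gripper's body presses on something with over 40 N, if the wrist force passes 120 N, or if a joint passes its speed limit or range.

ROBOT

A 6-joint arm with a two-finger parallel gripper is mounted at the origin on a cart in front of the work surface, level with it; the furniture and walls round the work are solid. World frame = base frame: x ahead of the robot, y to its left, z up, the work surface at z = 0. Lengths are in m, angles in rad, forces in N, time in s.
With the tool pointing down it reaches from about 0.25 to 0.8 m from the base axis. Payload 8.5 kg.
Tool frame: the origin (TCP) lies at the very end of the fingers, on their centre line; the grasp point (between the pads) lies 19 mm behind it; z points along the fingers, y is the line along which they close (so a half turn about z gives the same grasp; the last joint's range is limited). The gripper opens to 85 mm and grips with 20 to 120 N. Pads are 22 mm wide; open, the fingers measure 114 mm over their backs; the gripper's body (76 mm by 85 mm) begins 54 mm behind the grasp point. The pads swing forward as they close: fully open they stand 13 mm farther back than shut.
Start: joints at [1.287, 0.238, -0.013, 1.319, 0, 1.571], TCP at [0.147, 0.504, 0.231] pointing down, gripper open.
Joint ranges: [-2.66, 2.66], [-1.03, 1.9], [-1.14, 1.46], [-1.82, 2.27], [-1.45, 1.34], [-3.14, 3.14]. Speed limits (rad/s): [2.22, 2.22, 2.79, 3.14, 3.14, 3.14].

INTERFACE

Orientations are given as a unit quaternion [x, y, z, w].
In Python, from cell import bot gives the robot as it stands.
- The arm moves only by the shell command python3 -m handwheel 'ROWS' [FORCE]. ROWS is JSON, a list of rows, each a list of 7 numbers: the shift along the world's x, y, z normalised to -1 to 1, where 1 is 300 mm, then the turn, a rotation vector about the world's x, y, z normalised to -1 to 1, where 1 is 360 degrees, then the opening, from 0 (shut) to 1 (fully open). In form: [[dx, dy, dz, rx, ry, rz, grip], ...]. A call has exactly 8 rows; each row is the pose to reach, as a shift and turn from the pose commanded when the call began, turning the shorter way round; what a row does not reach only later rows make up. A row lasts 1/8 s, in which the tool goes at most 62.5 mm and 10.7 degrees, less where a joint would pass 70% of its speed; a pose out of reach is approached as far as the arm can. A call with a number of a shift or a turn outside -1 to 1 is refused whole. A call with a gripper value outside its range is refused whole. The fingers move at their own pace and stop on an object; FORCE is the grip in N (left out, the last holds). Time passes only in rows, so rows that repeat a pose let the fingers close, or fill a call up. It gives the time, the measured TCP pose, the force, the opening and the grip force at its end, in the units of the state.
- bot.observe(): the state, without advancing time (a new reading comes with each control period).
- bot.snapshot(name): name is "side" or "top" or "wrist"; returns a dict with "image" (420x560x3 uint8, blue, green, red), "fx", "fy", "cx", "cy" (pixels), "R" (3x3) and "t" (3): a world point X has camera coordinates R X + t; the wrist camera has in their place "tool_from_camera" (4x4, takes a point from camera to tool coordinates, whose origin is the TCP and whose axes are the flange's). Camera axes: x right, y down, z forward; pixel columns grow to the right and rows downward; lengths in m; the calibration is good to about 2 mm. A picture is of the moment at which its call begins: read the wrist's pose just before it. There is no depth.
- bot.hand_in(): hands the job in; it is judged then, once.
The state is a dict: "clock": time; "q": joint angles; "qd": joint speeds; "joint_torque": joint torques, N m; "eef_pos": TCP position; "eef_rot": TCP orientation; "force": force on the tool from outside, world axes, zero at the start; "ft_torque": the same for the moment, N m; "width": opening from 0.0 (shut) to 1.0 (fully open); "finger_force": force on a finger pad.
Only numpy, scipy, OpenCV 4.12 (cv2) and the standard library are available. Lean on these libraries where they do the work, as an engineer would, in place of code of your own. Each camera call takes 0.05 s, during which the arm holds its last target. There are 200 camera calls.

## Working session

There is one attempt and no reset: what is moved stays moved. The work goes in short steps, Python scripts to look and compute and a shell command to move; the robot and the scene stay as the last step left them, time stands still between calls to the robot, and variables do not carry over. Pictures are saved under pics/ and viewed, at most 10 in all, crops included, and the job is handed in when it is done.

```bash
mkdir -p pics
python3 - <<'E'
from cell import bot
import cv2
s=bot.observe();print({k:s[k] for k in('clock','eef_pos','eef_rot','width','force')})
for n in('top','side'):
    d=bot.snapshot(n);cv2.imwrite(f'pics/{n}0.png',d['image'])
    print(n,d['fx'],d['fy'],d['cx'],d['cy'],d['R'],d['t'])
E
```

```text
{'clock': 0.0, 'eef_pos': array([0.14689417, 0.50359954, 0.23067854]), 'eef_rot': array([ 1.41443955e-01,  9.89946014e-01, -6.97709478e-04, -9.81244259e-05]), 'width': 0.9982674167126913, 'force': array([-0.00874206,  0.21076678,  0.58791996])}
top 447.9836731858597 447.9836731858597 279.4393919666806 206.72026797918866 [[ 0.01543976 -0.99972638  0.01757196]
 [-0.99755441 -0.01659958 -0.06789444]
 [ 0.06816755 -0.01648072 -0.99753775]] [-1.01720432e-03  5.24205505e-01  1.43977354e+00]
side 479.90319363804684 479.90319363804684 275.3813628771855 214.11740521170967 [[ 0.01529014 -0.99964784 -0.02168876]
 [-0.52295818  0.01049278 -0.85229375]
 [ 0.85222119  0.02437401 -0.52261358]] [0.01657293 0.38271822 1.50713142]
```

View pics/top0.png

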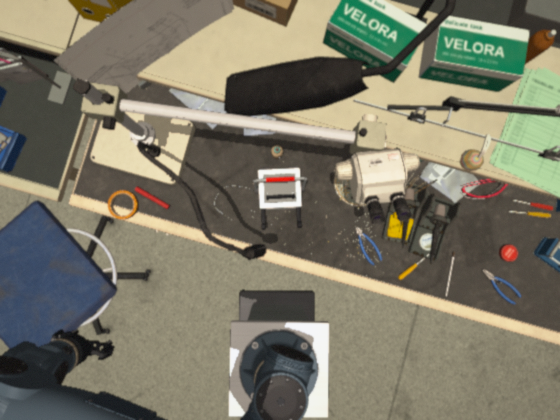

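View pics/side0.png

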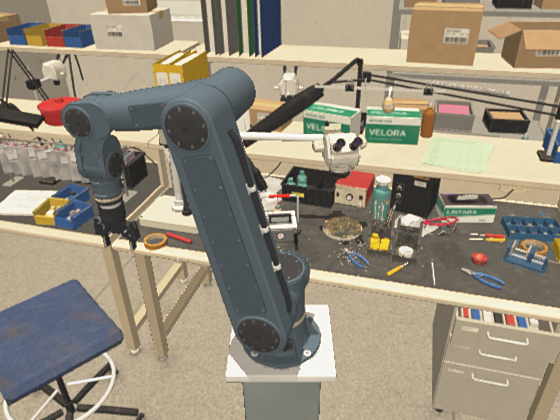

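The top view shows the box near (280,188): red sleeve at (280,180), cradle arms at (264,215) and (299,215). A gooseneck ends at (255,250). The microscope head is at (380,180). In the side view the arm hides most of the box. I'll enlarge the top view.

Run:
```python
import cv2
i=cv2.imread('pics/top0.png');cv2.imwrite('pics/crop.png',cv2.resize(i[130:265,150:350],None,fx=4,fy=4,interpolation=cv2.INTER_CUBIC))
```

```text
(no output)
```

View pics/crop.png

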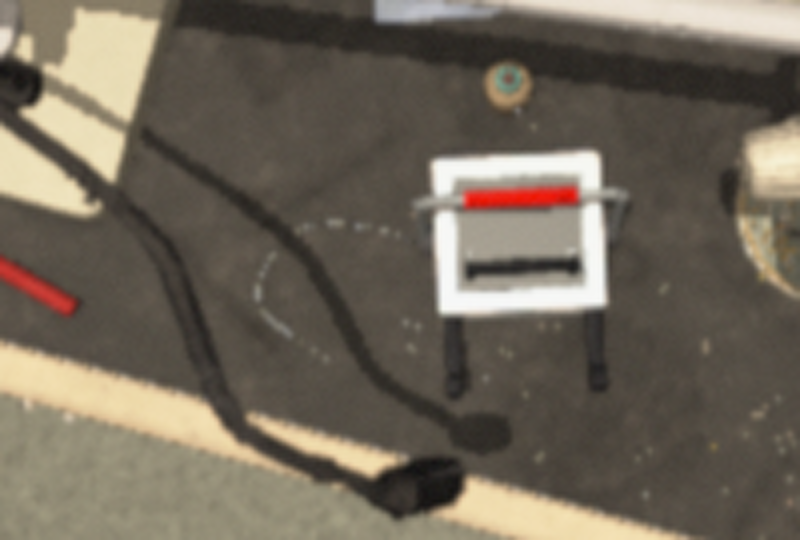

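The enlarged crop shows the lid corners at about (433,158), (600,150), (607,305) and (438,313), and the red sleeve at (522,197). The bar is at (523,267). The gooseneck head is at (430,485), with its shadow at (480,432), so it hangs roughly 0.37 m up in front of the box. I'll check it in the side view.

Run:
```python
import cv2
i=cv2.imread('pics/side0.png');cv2.imwrite('pics/crop2.png',cv2.resize(i[110:260,160:360],None,fx=4,fy=4,interpolation=cv2.INTER_CUBIC))
```

```text
(no output)
```

View pics/crop2.png

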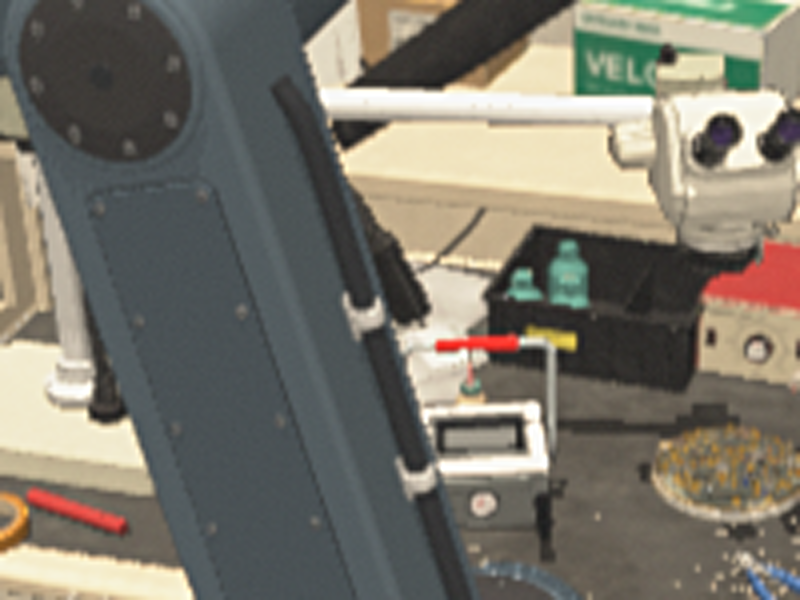

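```bash
cat > h.py <<'E'
import numpy as np, cv2
from cell import bot
def ray(d,p):
    R,t=np.array(d['R']),np.array(d['t']);v=R.T@np.array([(p[0]-d['cx'])/d['fx'],(p[1]-d['cy'])/d['fy'],1]);return -R.T@t,v/np.linalg.norm(v)
def plane(d,p,z):
    c,v=ray(d,p);return c+v*(z-c[2])/v[2]
def tri(d1,p1,d2,p2):
    (a,u),(b,v)=ray(d1,p1),ray(d2,p2);s=np.linalg.lstsq(np.c_[u,-v],b-a,rcond=None)[0];x,y=a+u*s[0],b+v*s[1];return (x+y)/2,np.linalg.norm(x-y)
E
python3 - <<'E'
from h import *
np.set_printoptions(precision=4,suppress=True)
T=bot.snapshot('top');S=bot.snapshot('side')
# lamp
print('lamp tip',tri(T,(266,249),S,(267,189)))
print('lamp mid',tri(T,(257,251),S,(261,180)))
c=lambda x,y:(150+x/4,130+y/4)
for n,p in dict(FL=(438,313),FR=(607,305),RL=(433,158),RR=(600,150)).items(): print(n,plane(T,c(*p),.078))
print('bar',plane(T,c(468,269),.11),plane(T,c(580,264),.11))
print('arms ends',plane(T,c(456,395),.08),plane(T,c(598,388),.08))
hs=cv2.cvtColor(T['image'],cv2.COLOR_BGR2HSV)
m=((hs[...,0]<8)|(hs[...,0]>172))&(hs[...,1]>170)&(hs[...,2]>120);m[:170]=0;m[195:]=0;m[:,:250]=0;m[:,310:]=0
y,x=np.nonzero(m);rt=(x.mean(),y.mean())
hs=cv2.cvtColor(S['image'],cv2.COLOR_BGR2HSV)
m=((hs[...,0]<8)|(hs[...,0]>172))&(hs[...,1]>170)&(hs[...,2]>120);m[:188]=0;m[204:]=0;m[:,:262]=0;m[:,295:]=0
y,x=np.nonzero(m);rs=(x.mean(),y.mean());print(rt,rs,'red',tri(T,rt,S,rs))
# microscope: eyepieces and head in both
print('eyeL',tri(T,(375,214),S,(160+712/4,110+140/4)))
print('head mid',tri(T,(385,180),S,(340,150)))
print('head left edge',plane(T,(334,175),.36),plane(T,(352,200),.3))
E
```

```text
lamp tip (array([0.3942, 0.0452, 0.311 ]), np.float64(2.528297802499177e-05))
lamp mid (array([0.39  , 0.0659, 0.3489]), np.float64(0.0024132175425217034))
FL [0.5142 0.0704 0.078 ]
FR [ 0.5227 -0.0612  0.078 ]
RL [0.6358 0.0766 0.078 ]
RR [ 0.6445 -0.0543  0.078 ]
bar [0.5462 0.0473 0.11  ] [ 0.5515 -0.0381  0.11  ]
arms ends [0.4506 0.0553 0.08  ] [ 0.4578 -0.0549  0.08  ]
(np.float64(279.79646017699116), np.float64(179.09734513274336)) (np.float64(279.8666666666667), np.float64(195.48333333333332)) red (array([0.5946, 0.007 , 0.1718]), np.float64(0.006187297916629414))
eyeL (array([ 0.4823, -0.2068,  0.4357]), np.float64(0.002614326986895206))
head mid (array([ 0.5694, -0.2345,  0.3801]), np.float64(0.021651898756459398))
head left edge [ 0.5827 -0.1224  0.36  ] [ 0.5258 -0.1787  0.3   ]
```

Findings:
- **Box:** centre about (0.579, 0.007), yaw about +0.06. The bar and cradle ends agree with the given sizes.
- **Bail:** angle about -0.13, radius 0.118, which fits.
- **Lamp gooseneck:** its head is at (0.39, 0.05, 0.31–0.37), in the way of a direct sweep. I'll retract close to the base, swing behind it, then enter from the right.

```bash
python3 -m handwheel '[[-0.05,-0.16,0.05,0,0,0,1],[-0.1,-0.33,0.1,0,0,0,1],[-0.14,-0.49,0.1,0,0,0,1],[-0.19,-0.66,0.1,0,0,0,1],[-0.237,-0.817,0.1,0,0,0,1],[-0.237,-0.817,0.1,0,0,0,1],[-0.237,-0.817,0.1,0,0,0,1],[-0.237,-0.817,0.1,0,0,0,1]]'
python3 - <<'E'
import numpy as np
from scipy.spatial.transform import Rotation as Q
p0=np.array([.076,.2586])
for a in range(10,100,10):
    an=np.radians(73.7-a);print(a,np.round((.27*np.array([np.cos(an),np.sin(an)])-p0)/.3,3),-round(a/360,4))
E
```

```text
clock: 1.2
eef_pos: [0.0762, 0.2598, 0.2612]
eef_rot: [0.141, 0.99, -0.0, -0.0]
force: [-0.4, 0.6, -0.6]
width: 1.004
finger_force: 0.0
10 [ 0.145 -0.055] -0.0278
20 [ 0.279 -0.137] -0.0556
30 [ 0.397 -0.24 ] -0.0833
40 [ 0.495 -0.363] -0.1111
50 [ 0.571 -0.5  ] -0.1389
60 [ 0.621 -0.649] -0.1667
70 [ 0.645 -0.804] -0.1944
80 [ 0.641 -0.961] -0.2222
90 [ 0.61  -1.115] -0.25
```

```bash
python3 -m handwheel '[[0.145,-0.055,0,0,0,-0.0278,1],[0.279,-0.137,0,0,0,-0.0556,1],[0.397,-0.24,0,0,0,-0.0833,1],[0.495,-0.363,0,0,0,-0.1111,1],[0.571,-0.5,0,0,0,-0.1389,1],[0.621,-0.649,0,0,0,-0.1667,1],[0.645,-0.804,0,0,0,-0.1944,1],[0.641,-0.961,0,0,0,-0.2222,1]]'
python3 - <<'E'
from h import *
s=bot.observe();print(s['q'],s['eef_pos'],s['eef_rot'])
S=bot.snapshot('side');T=bot.snapshot('top')
a=cv2.resize(S['image'][80:280,150:400],None,fx=2,fy=2);b=cv2.resize(T['image'][120:320,170:420],None,fx=2,fy=2)
cv2.imwrite('pics/b1.png',cv2.resize(np.vstack([a,b]),None,fx=.75,fy=.75) if 0 else cv2.resize(np.hstack([a,b]),None,fx=.8,fy=.8))
E
```

```text
clock: 2.2
eef_pos: [0.2693, -0.0311, 0.2611]
eef_rot: [0.747, 0.665, -0.0, -0.0]
force: [1.4, 0.7, -0.4]
width: 1.006
finger_force: 0.0
[-1.15123555e-01 -2.16123214e-01 -3.99081673e-01  1.38846881e+00
  9.42063090e-06  1.57058738e+00] [ 0.26931218 -0.03113897  0.26108219] [ 7.46545965e-01  6.65333768e-01 -2.06326342e-04 -2.38689716e-04]
```

View pics/b1.png

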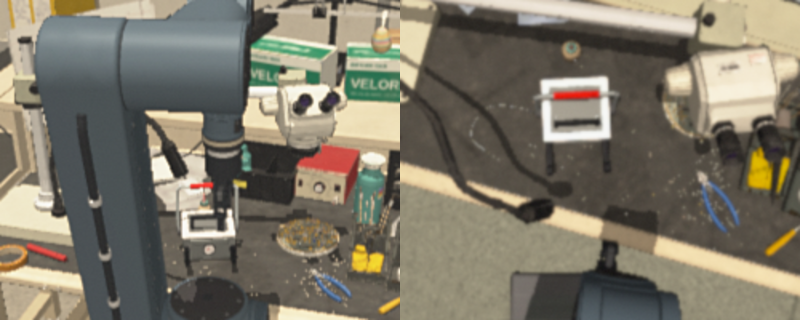

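The merged view shows the lamp head at side crop (165,150) and top crop (540,208). The route to the right of it is free, and the arm is tucked behind it. Fitting two poses puts the forearm 0.39 m above the TCP, which gives good clearance. Next I'll work out the waypoints.

```bash
cat >> h.py <<'E'
from scipy.spatial.transform import Rotation as Q
np.set_printoptions(precision=4,suppress=True)
yaw=.06; B=np.array([.579,.007,0]); Rb=Q.from_euler('z',yaw).as_matrix()
def orient(pitch,tilt):
    d=np.array([np.sin(np.radians(pitch)),np.sin(np.radians(tilt)),-1]);d[2]=-np.sqrt(1-d[0]**2-d[1]**2)
    y=np.cross(d,Rb[:,1]);y/=np.linalg.norm(y);y*=np.sign(y[0]);return Q.from_matrix(np.c_[np.cross(y,d),y,d])
def row(p0,q0,p,q): # p = TCP
    return np.r_[(p-p0)/.3,(q*q0.inv()).as_rotvec()/(2*np.pi)].round(4)
def tcp(g,q): return g+.019*q.as_matrix()[:,2]
def bail(a): return B+Rb@np.array([-.12*np.sin(a),0,.055+.12*np.cos(a)])
def lid(a): return B+Rb@np.array([.06-.09*np.cos(a)+.044*np.sin(a),0,.066+.09*np.sin(a)+.044*np.cos(a)])
E
python3 - <<'E'
from h import *
T=bot.snapshot('top');S=bot.snapshot('side')
print('knob',tri(T,(338,175),S,(316,146)))
s=bot.observe();p0,q0=np.array(s['eef_pos']),Q.from_quat(s['eef_rot']);q=orient(0,12)
print(bail(-.13),bail(1.4))
for p in([.40,-.09,.27],[.50,-.07,.27],tcp(bail(-.13)+[0,0,.07],q)): print(p,row(p0,q0,np.array(p),q))
E
```

```text
knob (array([ 0.5786, -0.1314,  0.3904]), np.float64(0.006844291568342439))
[0.5945 0.0079 0.174 ] [ 0.461  -0.0001  0.0754]
[0.4, -0.09, 0.27] [ 0.4377 -0.1991  0.03    0.0332 -0.0031  0.0275]
[0.5, -0.07, 0.27] [ 0.771  -0.1324  0.03    0.0332 -0.0031  0.0275]
[0.5945 0.0119 0.2254] [ 1.0861  0.1406 -0.1187  0.0332 -0.0031  0.0275]
```

```bash
python3 -m handwheel '[[0.05,-0.1,0.03,0.017,-0.0015,0.014,0.6],[0.2,-0.2,0.03,0.0332,-0.0031,0.0275,0.6],[0.38,-0.2,0.03,0.0332,-0.0031,0.0275,0.6],[0.5,-0.2,0.03,0.0332,-0.0031,0.0275,0.6],[0.65,-0.16,0.03,0.0332,-0.0031,0.0275,0.6],[0.77,-0.1,0.03,0.0332,-0.0031,0.0275,0.6],[0.77,-0.1,0.03,0.0332,-0.0031,0.0275,0.6],[0.77,-0.1,0.03,0.0332,-0.0031,0.0275,0.6]]'
python3 - <<'E'
from h import *
s=bot.observe();p0,q0=np.array(s['eef_pos']),Q.from_quat(s['eef_rot']);q=orient(0,12)
for g in(.06,.03,0): print(row(p0,q0,tcp(bail(-.13)+[0,0,g],q),q))
E
```

```text
clock: 3.4
eef_pos: [0.4992, -0.0576, 0.2697]
eef_rot: [0.679, 0.727, 0.076, -0.072]
force: [-0.2, 0.5, 0.3]
width: 0.601
finger_force: 0.0
[ 0.3179  0.2315 -0.1808 -0.      0.     -0.0011]
[ 0.3179  0.2315 -0.2808 -0.      0.     -0.0011]
[ 0.3179  0.2315 -0.3808 -0.      0.     -0.0011]
```

```bash
python3 -m handwheel '[[0.08,0.06,-0.03,0,0,0,0.6],[0.16,0.12,-0.06,0,0,0,0.6],[0.24,0.18,-0.1,0,0,0,0.6],[0.318,0.232,-0.15,0,0,0,0.6],[0.318,0.232,-0.22,0,0,0,0.6],[0.318,0.232,-0.26,0,0,0,0.6],[0.318,0.232,-0.26,0,0,0,0.6],[0.318,0.232,-0.26,0,0,0,0.6]]'
python3 - <<'E'
from h import *
s=bot.observe();p=np.array(s['eef_pos']);q=Q.from_quat(s['eef_rot']);W=bot.snapshot('wrist');im=W['image'];cv2.imwrite('pics/w1.png',im)
C=np.array(W['tool_from_camera']);print(p,C)
def proj(X):
    t=q.inv().apply(X-p);c=C[:3,:3].T@(t-C[:3,3]);return W['fx']*c[0]/c[2]+W['cx'],W['fy']*c[1]/c[2]+W['cy'],c[2]
print('pred',proj(bail(-.13)),proj(lid(0)))
hs=cv2.cvtColor(im,cv2.COLOR_BGR2HSV);m=((hs[...,0]<8)|(hs[...,0]>172))&(hs[...,1]>150)&(hs[...,2]>80)
n,l,st,ce=cv2.connectedComponentsWithStats(m.astype(np.uint8));print([ (st[i],ce[i]) for i in range(1,n) if st[i][4]>300])
E
```

```text
clock: 4.4
eef_pos: [0.5946, 0.0099, 0.1933]
eef_rot: [0.68, 0.725, 0.077, -0.071]
force: [-0.2, 0.1, 1.5]
width: 0.602
finger_force: 0.0
[0.5946 0.0099 0.1933] [[ 0.0005 -0.9658 -0.2592  0.0652]
 [ 1.      0.0003  0.0008  0.0003]
 [-0.0007 -0.2592  0.9658 -0.1429]
 [ 0.      0.      0.      1.    ]]
pred (np.float64(281.4467948653136), np.float64(257.09263416940064), np.float64(0.17431524657390793)) (np.float64(224.2730714780529), np.float64(240.68624879112667), np.float64(0.2374461509625236))
[(array([ 270,  184,   23,  144, 3194], dtype=int32), array([280.8807, 255.2771]))]
```

View pics/w1.png

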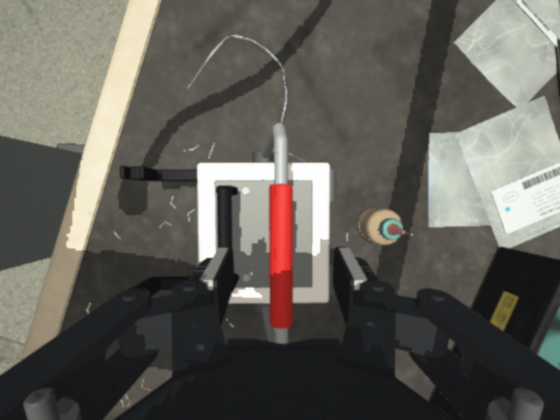

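The wrist view shows the red sleeve at (281,255), centred between the fingers at (215,275) and (350,275), where I predicted it. Now I'll lower and grip.

```bash
python3 -m handwheel '[[0,0,-0.045,0,0,0,0.6],[0,0,-0.09,0,0,0,0.6],[0,0,-0.133,0,0,0,0.6],[0,0,-0.133,0,0,0,0.05],[0,0,-0.133,0,0,0,0.05],[0,0,-0.133,0,0,0,0.05],[0,0,-0.133,0,0,0,0.05],[0,0,-0.133,0,0,0,0.05]]' 30
python3 - <<'E'
from h import *
s=bot.observe();p0,q0=np.array(s['eef_pos']),Q.from_quat(s['eef_rot']);g=p0-.019*q0.as_matrix()[:,2]
v=Rb.T@(g-B);a0=np.arctan2(-v[0],v[2]-.055);print(g,a0,np.hypot(v[0],v[2]-.055),s['force'])
r=np.hypot(v[0],v[2]-.055)
for a in np.arange(0,1.46,.1): print(round(a,2),((bail(a)-bail(a0))/.3).round(3))
E
```

```text
clock: 5.45
eef_pos: [0.5947, 0.0101, 0.1526]
eef_rot: [0.68, 0.725, 0.077, -0.071]
force: [1.7, -0.4, -2.7]
width: 0.153
finger_force: 29.4
[0.5947 0.0062 0.1711] -0.13376038824566192 0.1171828930615089 [ 1.7481 -0.4334 -2.7199]
0.0 [-0.053 -0.003  0.004]
0.1 [-0.093 -0.006  0.002]
0.2 [-0.133 -0.008 -0.004]
0.3 [-0.171 -0.01  -0.014]
0.4 [-0.209 -0.013 -0.028]
0.5 [-0.245 -0.015 -0.045]
0.6 [-0.279 -0.017 -0.066]
0.7 [-0.31  -0.019 -0.09 ]
0.8 [-0.34  -0.02  -0.118]
0.9 [-0.366 -0.022 -0.148]
1.0 [-0.389 -0.023 -0.18 ]
1.1 [-0.409 -0.025 -0.215]
1.2 [-0.425 -0.026 -0.251]
1.3 [-0.438 -0.026 -0.289]
1.4 [-0.447 -0.027 -0.328]
```

```bash
python3 -m handwheel '[[-0.03,-0.002,0.003,0,0,0,0.05],[-0.07,-0.004,0.003,0,0,0,0.05],[-0.113,-0.007,0,0,0,0,0.05],[-0.152,-0.009,-0.009,0,0,0,0.05],[-0.19,-0.011,-0.02,0,0,0,0.05],[-0.227,-0.014,-0.036,0,0,0,0.05],[-0.262,-0.016,-0.055,0,0,0,0.05],[-0.279,-0.017,-0.066,0,0,0,0.05]]'
```

```text
clock: 6.45
eef_pos: [0.51, 0.0048, 0.1321]
eef_rot: [0.68, 0.725, 0.076, -0.071]
force: [5.1, -1.9, -2.0]
width: 0.15
finger_force: 30.0
```

```bash
python3 -m handwheel '[[-0.031,-0.002,-0.024,0,0,0,0.05],[-0.061,-0.003,-0.052,0,0,0,0.05],[-0.087,-0.005,-0.082,0,0,0,0.05],[-0.11,-0.006,-0.114,0,0,0,0.05],[-0.13,-0.008,-0.149,0,0,0,0.05],[-0.146,-0.009,-0.185,0,0,0,0.05],[-0.159,-0.009,-0.223,0,0,0,0.05],[-0.159,-0.009,-0.223,0,0,0,0.05]]'
python3 - <<'E'
from h import *
s=bot.observe();p0,q0=np.array(s['eef_pos']),Q.from_quat(s['eef_rot']);g=p0-.019*q0.as_matrix()[:,2]
v=Rb.T@(g-B);print(g,np.arctan2(-v[0],v[2]-.055),np.hypot(v[0],v[2]-.055),s['force'])
E
```

```text
clock: 7.45
eef_pos: [0.4628, 0.0023, 0.0645]
eef_rot: [0.68, 0.725, 0.076, -0.071]
force: [4.4, -2.5, -1.9]
width: 0.147
finger_force: 30.1
[ 0.4628 -0.0017  0.0831] 1.3343847093603924 0.11984667867095326 [ 4.4276 -2.502  -1.916 ]
```

```bash
python3 -m handwheel '[[-0.003,0,-0.01,0,0,0,0.05],[-0.005,0,-0.02,0,0,0,0.05],[-0.006,0,-0.027,0,0,0,0.05],[-0.006,0,-0.032,0,0,0,0.05],[-0.006,0,-0.037,0,0,0,0.05],[-0.006,0,-0.042,0,0,0,0.05],[-0.006,0,-0.042,0,0,0,0.05],[-0.006,0,-0.042,0,0,0,0.05]]'
python3 - <<'E'
from h import *
s=bot.observe();p0,q0=np.array(s['eef_pos']),Q.from_quat(s['eef_rot']);g=p0-.019*q0.as_matrix()[:,2]
v=Rb.T@(g-B);print(g,np.arctan2(-v[0],v[2]-.055),np.hypot(v[0],v[2]-.055),s['force'])
E
```

```text
clock: 8.45
eef_pos: [0.4608, 0.0023, 0.0537]
eef_rot: [0.68, 0.725, 0.076, -0.071]
force: [-3.4, -5.6, 15.0]
width: 0.153
finger_force: 32.0
[ 0.4608 -0.0017  0.0723] 1.4257432898000646 0.11979452308292039 [-3.3929 -5.6359 15.0406]
```

It has reached the stop, with 15 N upward. I'll release and rise.

```bash
python3 -m handwheel '[[0,0,0,0,0,0,0.35],[0,0,0,0,0,0,0.35],[0,0,0,0,0,0,0.35],[0,0,0,0,0,0,0.35],[0,-0.01,0.05,0,0,0,0.35],[0,-0.03,0.15,0,0,0,0.35],[0,-0.06,0.3,0,0,0,0.35],[0,-0.06,0.3,0,0,0,0.35]]'
python3 - <<'E'
from h import *
s=bot.observe();p0,q0=np.array(s['eef_pos']),Q.from_quat(s['eef_rot'])
T=bot.snapshot('top');S=bot.snapshot('side');W=bot.snapshot('wrist')
a=cv2.resize(S['image'][150:270,200:360],(400,300));b=cv2.resize(W['image'],(400,300));cv2.imwrite('pics/b2.png',np.hstack([a,b]))
q=orient(8,8)
for g in([-.05,0,.09],[0,0,.09],[0,0,.03],[0,0,0]): print(row(p0,q0,tcp(lid(0)+g,q),q))
C=np.array(W['tool_from_camera'])
def proj(X):
    t=q0.inv().apply(X-p0);c=C[:3,:3].T@(t-C[:3,3]);return W['fx']*c[0]/c[2]+W['cx'],W['fy']*c[1]/c[2]+W['cy'],c[2]
hs=cv2.cvtColor(W['image'],cv2.COLOR_BGR2HSV);m=((hs[...,0]<8)|(hs[...,0]>172))&(hs[...,1]>150)&(hs[...,2]>80)
n,l,st,ce=cv2.connectedComponentsWithStats(m.astype(np.uint8));print([ (st[i],ce[i]) for i in range(1,n) if st[i][4]>300])
for a in(1.3,1.35,1.4): print(a,proj(bail(a)))
E
```

```text
clock: 9.45
eef_pos: [0.4633, -0.0163, 0.1458]
eef_rot: [0.68, 0.726, 0.078, -0.069]
force: [0.0, 0.5, -0.5]
width: 0.351
finger_force: 0.0
[ 0.1281  0.0804  0.1187 -0.0109 -0.0213 -0.0014]
[ 0.2948  0.0804  0.1187 -0.0109 -0.0213 -0.0014]
[ 0.2948  0.0804 -0.0813 -0.0109 -0.0213 -0.0014]
[ 0.2948  0.0804 -0.1813 -0.0109 -0.0213 -0.0014]
[(array([ 273,  164,   19,  113, 2098], dtype=int32), array([281.9137, 219.5939]))]
1.3 (np.float64(282.6781726032369), np.float64(220.70781945954263), np.float64(0.21266098492757685))
1.35 (np.float64(280.5683845456163), np.float64(220.04142667038013), np.float64(0.21844012256201445))
1.4 (np.float64(278.95003337005846), np.float64(219.4028028940109), np.float64(0.22429086167109172))
```

View pics/b2.png

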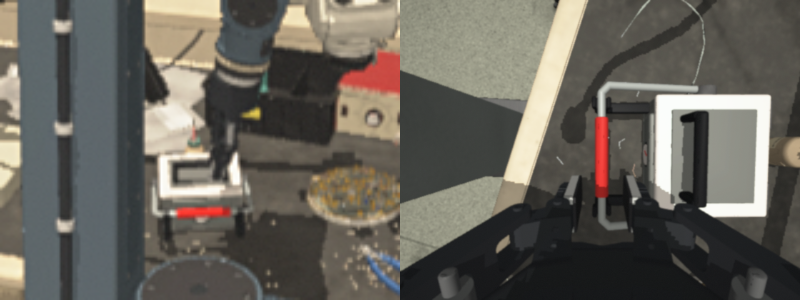

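The bail lies across the cradle arms (sleeve at wrist crop (601,157)), the lid is shut, and the black bar is at (700,160). I'll move over the lid handle and check the bail numerically from the side view.

```bash
python3 -m handwheel '[[0,0,0.12,-0.005,-0.01,0,0.5],[0.1,0.03,0.12,-0.011,-0.021,-0.0014,0.5],[0.2,0.06,0.1,-0.011,-0.021,-0.0014,0.5],[0.295,0.08,0.06,-0.011,-0.021,-0.0014,0.5],[0.295,0.08,0,-0.011,-0.021,-0.0014,0.5],[0.295,0.08,-0.06,-0.011,-0.021,-0.0014,0.5],[0.295,0.08,-0.06,-0.011,-0.021,-0.0014,0.5],[0.295,0.08,-0.06,-0.011,-0.021,-0.0014,0.5]]'
python3 - <<'E'
from h import *
s=bot.observe();p0,q0=np.array(s['eef_pos']),Q.from_quat(s['eef_rot'])
T=bot.snapshot('top');S=bot.snapshot('side');W=bot.snapshot('wrist')
hs=cv2.cvtColor(S['image'],cv2.COLOR_BGR2HSV);m=((hs[...,0]<8)|(hs[...,0]>172))&(hs[...,1]>150)&(hs[...,2]>80);m[:215]=0;m[250:]=0;m[:,:262]=0;m[:,305:]=0
y,x=np.nonzero(m);P=(x.mean(),y.mean());print(P,[ (a,(lambda c:(S['fx']*c[0]/c[2]+S['cx'],S['fy']*c[1]/c[2]+S['cy']))(np.array(S['R'])@bail(a)+S['t'])) for a in(1.2,1.3,1.4)])
C=np.array(W['tool_from_camera'])
def proj(X):
    t=q0.inv().apply(X-p0);c=C[:3,:3].T@(t-C[:3,3]);return (W['fx']*c[0]/c[2]+W['cx'],W['fy']*c[1]/c[2]+W['cy'])
for yy in(-.035,.035): print('bar end',proj(lid(0)+Rb@[0,yy,0]))
q=orient(8,8);print(p0,row(p0,q0,tcp(lid(0),q),q))
cv2.imwrite('pics/w2.png',W['image'])
E
```

```text
clock: 10.6
eef_pos: [0.5497, 0.0085, 0.125]
eef_rot: [0.679, 0.728, 0.096, 0.001]
force: [0.5, 0.8, -0.1]
width: 0.501
finger_force: 0.0
(np.float64(280.55696202531647), np.float64(234.40506329113924)) [(1.2, (np.float64(280.8922550538527), np.float64(228.19303918382255))), (1.3, (np.float64(280.99165759459675), np.float64(231.18972465065727))), (1.4, (np.float64(281.0757131254672), np.float64(234.0803402953086)))]
bar end (np.float64(277.25458393299823), np.float64(315.9940420588727))
bar end (np.float64(276.99658869571886), np.float64(198.4884983692521))
[0.5497 0.0085 0.125 ] [ 0.0066 -0.0021 -0.1119 -0.     -0.0012 -0.    ]
```

View pics/w2.png

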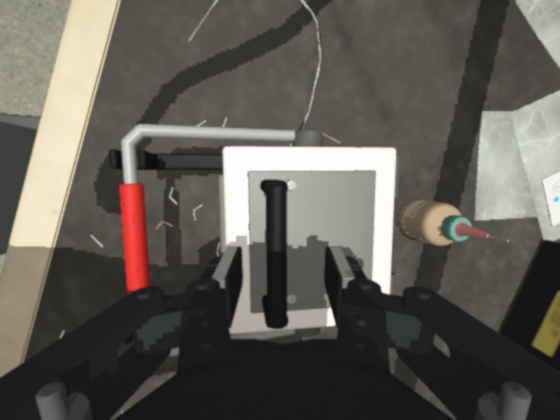

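The side view puts the bail at 1.40, so it is in the cradle. The black bar runs from (275,187) to (277,322), centred between the fingers and matching the prediction. I'll lower and grip.

```bash
python3 -m handwheel '[[0.003,0,-0.04,0,0,0,0.5],[0.005,0,-0.08,0,0,0,0.5],[0.005,0,-0.11,0,0,0,0.5],[0.005,0,-0.11,0,0,0,0.05],[0.005,0,-0.11,0,0,0,0.05],[0.005,0,-0.11,0,0,0,0.05],[0.005,0,-0.11,0,0,0,0.05],[0.005,0,-0.11,0,0,0,0.05]]' 90
python3 - <<'E'
from h import *
s=bot.observe();p0,q0=np.array(s['eef_pos']),Q.from_quat(s['eef_rot']);print(p0-.019*q0.as_matrix()[:,2]-lid(0),s['force'])
g0=p0-.019*q0.as_matrix()[:,2]
for a in(.02,.04,.06,.08,.1,.13,.16,.2,.25,.29):
    # tool turns with the lid (about box y, +a)
    q=Q.from_rotvec(Rb[:,1]*a)*q0; print(a,row(p0,q0,tcp(g0+lid(a)-lid(0),q),q))
E
```

```text
clock: 11.75
eef_pos: [0.5511, 0.0083, 0.0921]
eef_rot: [0.679, 0.728, 0.096, 0.001]
force: [-3.5, -0.9, 0.3]
width: 0.108
finger_force: 87.8
[-0.0005  0.0005  0.0007] [-3.5334 -0.9451  0.3259]
0.02 [ 0.0017  0.0001  0.0058 -0.0002  0.0032 -0.    ]
0.04 [ 0.0036  0.0002  0.0116 -0.0004  0.0064  0.    ]
0.06 [ 0.0056  0.0003  0.0173 -0.0006  0.0095  0.    ]
0.08 [ 0.0077  0.0005  0.023  -0.0008  0.0127  0.    ]
0.1 [ 0.0099  0.0006  0.0286 -0.001   0.0159  0.    ]
0.13 [ 0.0134  0.0008  0.037  -0.0012  0.0207  0.    ]
0.16 [ 0.0172  0.001   0.0453 -0.0015  0.0254  0.    ]
0.2 [ 0.0226  0.0014  0.0562 -0.0019  0.0318  0.    ]
0.25 [ 0.0299  0.0018  0.0694 -0.0024  0.0397  0.    ]
0.29 [ 0.0363  0.0022  0.0797 -0.0028  0.0461 -0.    ]
```

```bash
python3 -m handwheel '[[0.0024,0,0.0058,0,0.0016,0,0.05],[0.0049,0,0.0116,0,0.0032,0,0.05],[0.0075,0,0.0173,0,0.0048,0,0.05],[0.0102,0,0.023,0,0.0064,0,0.05],[0.013,0.001,0.0286,-0.0005,0.008,0,0.05],[0.0154,0.001,0.033,-0.0005,0.0092,0,0.05],[0.0175,0.001,0.037,-0.0006,0.0103,0,0.05],[0.0175,0.001,0.037,-0.0006,0.0103,0,0.05]]'
python3 - <<'E'
from h import *
s=bot.observe();p0,q0=np.array(s['eef_pos']),Q.from_quat(s['eef_rot']);g=p0-.019*q0.as_matrix()[:,2]
v=Rb.T@(g-B)-[.06,0,.066];print(g,np.arctan2(v[2],-v[0])-np.arctan2(.044,.09),np.hypot(v[0],v[2]),s['force'])
E
```

```text
clock: 12.75
eef_pos: [0.5567, 0.0087, 0.104]
eef_rot: [0.682, 0.728, 0.073, -0.021]
force: [-6.4, -0.3, -4.2]
width: 0.104
finger_force: 89.1
[0.5554 0.0061 0.1228] 0.142276928049358 0.10105015969528394 [-6.4266 -0.2508 -4.1985]
```

```bash
python3 -m handwheel '[[0.0045,0,0.0075,0,0.002,0,0.05],[0.009,0,0.0148,0,0.0042,0,0.05],[0.0137,0.0005,0.022,-0.0004,0.0063,0,0.05],[0.0185,0.001,0.029,-0.0006,0.0085,0,0.05],[0.0232,0.001,0.036,-0.0007,0.0106,0,0.05],[0.0278,0.0014,0.0427,-0.0008,0.0127,0,0.05],[0.0278,0.0014,0.0427,-0.0008,0.0127,0,0.05],[0.0278,0.0014,0.0427,-0.0008,0.0127,0,0.05]]'
python3 - <<'E'
from h import *
s=bot.observe();p0,q0=np.array(s['eef_pos']),Q.from_quat(s['eef_rot']);g=p0-.019*q0.as_matrix()[:,2]
v=Rb.T@(g-B)-[.06,0,.066];a=np.arctan2(v[2],-v[0])-np.arctan2(.044,.09);print(g,a,121*np.sin(a),np.hypot(v[0],v[2]),s['force'],abs(s['qd']).max())
W=bot.snapshot('wrist');T=bot.snapshot('top');S=bot.snapshot('side')
b=cv2.resize(W['image'],(380,285));a=cv2.resize(S['image'][170:260,230:350],(380,285));cv2.imwrite('pics/b3.png',np.hstack([a,b]))
E
```

```text
clock: 13.75
eef_pos: [0.5659, 0.0094, 0.1178]
eef_rot: [0.684, 0.727, 0.045, -0.048]
force: [-8.1, 1.8, 3.9]
width: 0.099
finger_force: 88.0
[0.566  0.0069 0.1367] 0.3148326440756768 37.46853880342348 0.10156831253985138 [-8.1379  1.8128  3.9043] 0.0026157504453603883
```

View pics/b3.png

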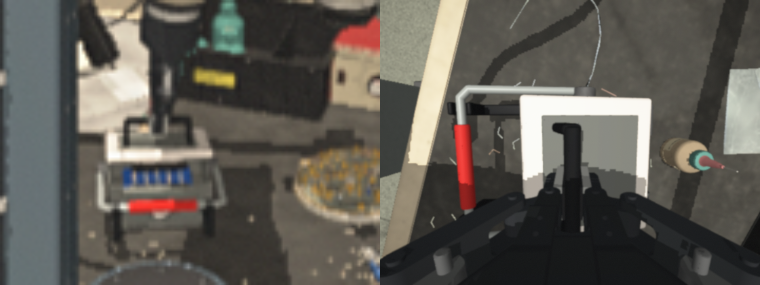

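The lid is held slightly open (front band at side crop (160,155)) and the bail is still in the cradle (sleeve at (165,207)). I'll check the lift from the lid's front face in the side view.

Run:
```python
from h import *
s=bot.observe();print(s['clock'],s['eef_pos'],s['width'],s['force'])
S=bot.snapshot('side')
def pr(X): c=np.array(S['R'])@X+S['t'];return S['fx']*c[0]/c[2]+S['cx'],S['fy']*c[1]/c[2]+S['cy']
for a in(.2,.25,.29,.33,.37):
    o=[]
    for u,w in((-.121,.012),(-.121,0)):
        o.append(pr(B+Rb@[.06+u*np.cos(a)+w*np.sin(a),.02,.066-u*np.sin(a)+w*np.cos(a)]))
    h=lid(a);print(a,np.round(o,1),np.round(pr(h+Rb@[0,.035,0]),1),121*np.sin(a))
g=S['image'].max(2)
for x in(268,272,290,292):print(x,list(zip(range(200,232),g[200:232,x].tolist())))
```

```text
13.9 [0.5659 0.0094 0.1178] 0.10406083398333903 [-7.2181  0.9076  4.1468]
0.2 [[275.1 220. ]
 [275.2 222.9]] [270.8 210. ] 24.038989026202408
0.25 [[275.  218.5]
 [275.1 221.4]] [270.7 208.7] 29.935879069797274
0.29 [[275.  217.3]
 [275.1 220.2]] [270.7 207.7] 34.6002192376851
0.33 [[274.9 216.1]
 [275.  219.1]] [270.6 206.8] 39.20920643577907
0.37 [[274.9 214.9]
 [275.  217.9]] [270.6 205.8] 43.7554672677604
268 [(200, 245), (201, 241), (202, 218), (203, 210), (204, 201), (205, 205), (206, 217), (207, 218), (208, 214), (209, 207), (210, 169), (211, 144), (212, 178), (213, 133), (214, 126), (215, 128), (216, 136), (217, 198), (218, 235), (219, 241), (220, 229), (221, 115), (222, 88), (223, 89), (224, 92), (225, 87), (226, 80), (227, 82), (228, 95), (229, 112), (230, 102), (231, 93)]
272 [(200, 239), (201, 225), (202, 208), (203, 192), (204, 201), (205, 216), (206, 185), (207, 68), (208, 49), (209, 137), (210, 174), (211, 144), (212, 163), (213, 142), (214, 116), (215, 105), (216, 158), (217, 226), (218, 251), (219, 254), (220, 234), (221, 125), (222, 43), (223, 55), (224, 126), (225, 176), (226, 161), (227, 128), (228, 120), (229, 158), (230, 152), (231, 102)]
290 [(200, 42), (201, 61), (202, 88), (203, 101), (204, 99), (205, 97), (206, 88), (207, 67), (208, 59), (209, 53), (210, 58), (211, 68), (212, 56), (213, 51), (214, 38), (215, 48), (216, 97), (217, 170), (218, 213), (219, 187), (220, 117), (221, 99), (222, 98), (223, 94), (224, 86), (225, 86), (226, 97), (227, 101), (228, 92), (229, 102), (230, 100), (231, 92)]
292 [(200, 41), (201, 46), (202, 77), (203, 100), (204, 96), (205, 97), (206, 95), (207, 97), (208, 95), (209, 95), (210, 122), (211, 154), (212, 154), (213, 152), (214, 139), (215, 117), (216, 133), (217, 183), (218, 219), (219, 184), (220, 104), (221, 91), (222, 93), (223, 98), (224, 93), (225, 87), (226, 88), (227, 88), (228, 91), (229, 96), (230, 93), (231, 89)]
```

The image gives an angle of about 0.28–0.29, and the gripper position about 0.30. Both put the lift within 33–37 mm. I'll settle briefly, then hand in.

```bash
python3 -m handwheel '[[0,0,0,0,0,0,0.05],[0,0,0,0,0,0,0.05],[0,0,0,0,0,0,0.05],[0,0,0,0,0,0,0.05],[0,0,0,0,0,0,0.05],[0,0,0,0,0,0,0.05],[0,0,0,0,0,0,0.05],[0,0,0,0,0,0,0.05]]' && python3 -c "
from cell import bot
print(bot.hand_in())"
```

```text
clock: 14.95
eef_pos: [0.5659, 0.0094, 0.1179]
eef_rot: [0.684, 0.727, 0.045, -0.048]
force: [-8.2, 0.9, 3.4]
width: 0.105
finger_force: 87.9
the job is handed in; nothing more can be done
None
```

I handed the job in at 14.95 s with the carrying handle resting in its cradle and the gripper holding the lid still, its front edge about 35 mm up by my measurements; no verdict was returned.

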